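# Press the red polishing wheel into the spring magazine

### The arm

A 6-joint arm with a two-finger parallel gripper is mounted at the origin on the work surface. World frame = base frame: x ahead of the robot, y to its left, z up, the work surface at z = 0. Lengths are in m, angles in degrees, forces in N, time in s.
With the tool pointing down it reaches from about 0.375 to 0.9 m from the base axis. Payload 3.1 kg.
Tool frame: the origin (TCP) lies on the centre line of the jaws, within the pads' length; the fingertips stand 25 mm ahead of it and the grasp point (between the pads) lies 6 mm ahead of it; y points along the fingers, x is the direction in which the jaws open and shut, and the axes are right-handed (so a half turn about y gives the same grasp; the last joint's range is limited). The gripper opens to 87 mm and grips with 3 to 60 N. Pads are 19 mm wide; open, the fingers measure 117 mm over their backs; the gripper's body (75 mm by 190 mm) begins 51 mm behind the grasp point.
Start: joints at [64.315, 30.224, 82.088, -0, 67.689, -10.227], TCP at [0.167, 0.602, 0.248] pointing down, gripper open.
Joint ranges: [-176.69, 176.69], [-43.24, 126.21], [12.49, 139.97], [-82, 262], [0, 151.66], [-163.58, 163.58]. Speed limits (degrees/s): [159.86, 159.86, 180, 180, 180, 180].

### API

Orientations are given as a 3x3 rotation matrix whose columns are the frame's x, y, z axes.
In Python, from rig import * gives the robot as it stands.
- The arm moves only by the tool play_rows, never from a script. Its argument "commands" is a list of rows, each a list of 2 entries, a list of its own where there are three numbers: the shift along the world's x, y, z in m, then the turn, a rotation vector about the world's x, y, z in rad. A call has 1 to 10 rows; each row is the pose to reach, as a shift and turn from the pose commanded when the call began; what a row does not reach only later rows make up. A row lasts 1/8 s, in which the tool goes at most 62.5 mm and 10.7 degrees, less where a joint would pass 70% of its speed; a pose out of reach is approached as far as the arm can. A call with a gripper value outside its range is refused whole. "gripper" is the finger opening in m, from 0 to 0.087, set as the call begins (left out, the last holds). The fingers move at their own pace and stop on an object; the grip force is fixed at half the most. Time passes only in rows, so rows that repeat a pose let the fingers close. It gives the time, the measured TCP pose, the force and the opening at its end, in the units of the state.
- read_state(): the state, without advancing time (a new reading comes with each control period).
- capture(name): name is "scene" or "top" or "wrist"; returns a dict with "frame" (480x640x3 uint8, red, green, blue), "depth" (480x640 float32, m along the optical axis (not along the pixel's ray), 0 where there is no reading), "mtx" (3x3 intrinsics, pixels), "cam_to_world" (4x4, takes a point from camera to world coordinates); the wrist camera has in their place "hand_eye" (4x4, takes a point from camera to tool coordinates, whose origin is the TCP and whose axes are the tool frame's). Camera axes: x right, y down, z forward; pixel columns grow to the right and rows downward; lengths in m; the calibration is good to about 2 mm. A picture is of the moment at which its call begins: read the wrist's pose just before it.
- hand_in(): hands the job in, once; it reports no verdict.
The state is a dict: "time_s": time; "joint_positions": joint angles; "qvel": joint speeds; "tau": joint torques, N m; "position": TCP position; "tcp_rot": TCP orientation; "force": force on the tool from outside, world axes, zero at the start; "moment": the same for the moment, N m; "opening": opening from 0.0 (shut) to 1.0 (fully open).
Only numpy, scipy, OpenCV 4.12 (cv2) and the standard library are available. Lean on these libraries where they do the work, as an engineer would, in place of code of your own. Each camera call takes 0.05 s, during which the arm holds its last target. There are 200 camera calls.

### The job

Take the red polishing wheel by its stem, set it pad down in the mouth of the spring magazine and push it straight down against the spring until all four brass catches have snapped over its pad, then let go so that it stays locked in, upright. Leave the yellow and blue wheels where they stand.

Things in the scene. Friction and masses are not known exactly. Their poses are not given: they have to be found in the camera images.
- red_stem (a point): red polishing wheel: round pad, 76 mm across, 16 mm thick, lying flat, with an upright round stem 30 mm across, 74 mm long on top (90 mm tall, about 250 g). Point on the stem's axis, 64 mm above the pad's underside, to grip; z up the stem. The one to load: locked, its underside rests about 31 mm below the magazine's rim; unpressed, 12 to 17 mm.
- yellow_stem (a point): yellow polishing wheel: round pad, 76 mm across, 16 mm thick, lying flat, with an upright round stem 30 mm across, 74 mm long on top (90 mm tall, about 250 g). Point on the stem's axis, 64 mm above the pad's underside, to grip; z up the stem. Leave it alone.
- blue_stem (a point): blue polishing wheel: round pad, 76 mm across, 16 mm thick, lying flat, with an upright round stem 30 mm across, 74 mm long on top (90 mm tall, about 250 g). Point on the stem's axis, 64 mm above the pad's underside, to grip; z up the stem. Leave it alone.
- magazine_mouth (a point): Spring magazine on a fixed base 130 mm square: centre of its mouth, at the rim, 115 mm above the bench (all else lower, within 2 mm); z up. Bore 86 mm. 4 sprung brass catches with sloped tops stick in to 33 mm from the axis, undersides 15 mm below rim. Follower disc 17 mm below rim, spring travel 26 mm. Push (10-15 N) until the pad's underside is 34-40 mm below rim: catches snap over the pad
Things that resemble listed ones, but are neither listed nor needed, are in the scene too. What is meant by the part that bears red_stem is not turquoise or white, and is the larger of those in its own colour.

How it is judged:
By the outcome, as a careful person would: the job done as asked, in the order asked, and still so for the second after the job is handed in, with the robot touching nothing.
It also fails if it takes over 38 s, if anything falls off the work surface, if the arm or the gripper's body presses on something with over 40 N, if the wrist force passes 120 N, or if a joint passes its speed limit or range.

## Working session

There is one attempt and no reset: what is moved stays moved. The work goes in short steps, Python scripts to look and compute and a tool call to move; the robot and the scene stay as the last step left them, time stands still between calls to the robot, and variables do not carry over. Pictures are saved under pics/ and viewed, about 8 in all and at most 12, crops included, and the job is handed in when it is done.

Besides the shell and the picture viewer there is one more tool, called after ">>>" as name([rows], argument=value, ...), one row to a line, values as JSON. play_rows: Moves the arm, as the interface text tells. Its arguments: {"type":"object","properties":{"commands":{"type":"array"},"gripper":{"type":"number"}},"required":["commands"]}

```bash
mkdir -p pics
python3 - <<'E'
from rig import *
import numpy as np, cv2
s=read_state(); print(s)
a=capture("scene"); b=capture("top")
np.savez('cap0.npz',**{k+n:v[k] for n,v in(('s',a),('t',b)) for k in('frame','depth','mtx','cam_to_world')})
for n,v in(('scene',a),('top',b)):
    cv2.imwrite(f'pics/{n}0.png',v['frame'][:,:,::-1]); print(n,v['cam_to_world'].round(3).tolist(),v['mtx'].tolist())
E
```

```text
{'time_s': 0.0, 'joint_positions': array([ 6.43158510e+01,  3.02766685e+01,  8.21567428e+01, -1.51760013e-03,
        6.76886354e+01, -1.02283832e+01]), 'qvel': array([-0.04801078,  0.05385506, -0.0489302 , -0.03257229, -0.03203162,
        0.08141672]), 'tau': array([-2.81178473e-04, -4.40039885e+01, -1.76592278e+01,  6.31993543e-02,
        5.81317884e-02, -1.44913092e-04]), 'position': array([0.16624904, 0.6017775 , 0.24659423]), 'tcp_rot': array([[ 2.66483680e-01, -9.01129567e-04, -9.63839009e-01],
       [ 9.63837142e-01, -1.93027339e-03,  2.66484968e-01],
       [-2.10061028e-03, -9.99997731e-01,  3.54155790e-04]]), 'force': array([-0.22768077,  0.0866331 , -0.43694306]), 'moment': array([ 0.00483324,  0.02039412, -0.02142174]), 'opening': 0.9977877165844335}
scene [[0.861, 0.356, -0.362, 0.928], [0.508, -0.58, 0.637, -0.693], [0.017, -0.733, -0.68, 0.858], [0.0, 0.0, 0.0, 1.0]] [[557.6956181123361, 0.0, 310.8802888497066], [0.0, 557.6956181123361, 236.83349743279808], [0.0, 0.0, 1.0]]
top [[0.019, -0.999, 0.04, 0.481], [-0.999, -0.018, 0.031, -0.018], [-0.03, -0.04, -0.999, 0.975], [0.0, 0.0, 0.0, 1.0]] [[545.0676262168184, 0.0, 319.8288096110908], [0.0, 545.0676262168184, 236.52127809079832], [0.0, 0.0, 1.0]]
```

View pics/top0.png

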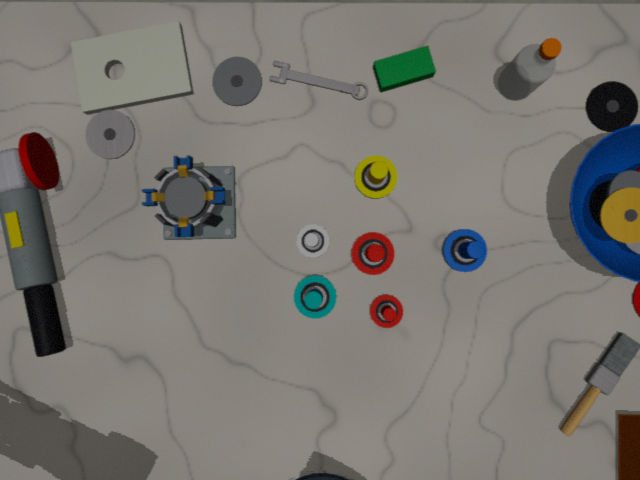

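View pics/scene0.png

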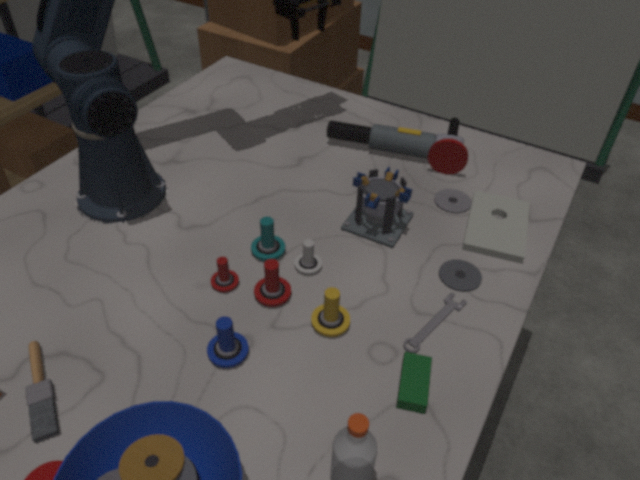

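The top view shows two red wheels: a larger one at (373,253) and a smaller one at (387,311). The larger is the one meant. The yellow wheel is at (376,177), blue at (465,250), and the turquoise and white decoys at (315,297) and (313,240). The magazine is at about (184,197). The scene view agrees, with the large red at (272,285) and the small red at (224,275). Next I measure and confirm with a crop.

```bash
cat > h.py <<'E'
import numpy as np, cv2
def world(d,M,T):
    v,u=np.mgrid[:480,:640]; P=np.stack([(u-M[0,2])/M[0,0]*d,(v-M[1,2])/M[1,1]*d,d],-1)
    return P@T[:3,:3].T+T[:3,3]
def ray(px,M,T,z):
    r=T[:3,:3]@np.linalg.inv(M)@np.array([*px,1.]); return T[:3,3]+r*(z-T[2,3])/r[2]
def circ(p):
    A=np.c_[2*p,np.ones(len(p))]; c=np.linalg.lstsq(A,(p**2).sum(1),rcond=None)[0]
    return c[:2],np.sqrt(c[2]+c[:2]@c[:2])
E
python3 - <<'E'
from h import *
c=np.load('cap0.npz')
for n,boxes in(('t',{'red':(345,225,400,280),'sred':(365,290,408,332),'mag':(135,145,245,250)}),('s',{'red':(250,255,295,308),'sred':(205,252,243,295),'mag':(335,160,420,245)})):
    f,d,M,T=[c[k+n] for k in('frame','depth','mtx','cam_to_world')]; W=world(d,M,T)
    hsv=cv2.cvtColor(f,cv2.COLOR_RGB2HSV)
    for k,(x0,y0,x1,y1) in boxes.items():
        m=np.zeros((480,640),bool); m[y0:y1,x0:x1]=1; m&=d>0
        if 'red' in k:
            m&=((hsv[...,0]<8)|(hsv[...,0]>172))&(hsv[...,1]>140)
            z=W[...,2]; top=m&(z>z[m].max()-.008); pad=m&(z<.03)
            print(n,k,'zmax',z[m].max().round(4),'top',W[top].mean(0).round(4),top.sum(),
              'pad',W[pad].mean(0).round(4), 'padcirc',[cv2.minEnclosingCircle(W[pad][:,:2].astype(np.float32)*1000)])
            u=np.argwhere(top).mean(0)[::-1]; print('  ray@.09',ray(u,M,T,.09).round(4))
            mid=m&(z>.03)&(z<.08);print('  side',W[mid].mean(0).round(4))
        else:
            z=W[...,2]; print(n,'mag z hist',np.histogram(z[m],np.arange(-.005,.13,.005)))
            dark=m&(z>.108)&(z<.12)
            print('  rim pts',dark.sum(),W[dark].mean(0).round(4),circ(W[dark][:,:2]))
            g=m&(z>.09)&(z<.102)&(hsv[...,1]<60)
            print('  foll',g.sum(),W[g].mean(0).round(4),np.median(W[g],0).round(4))
            for nm,lo,hi in(('brass',10,28),('blue',100,125)):
                q=m&(hsv[...,0]>=lo)&(hsv[...,0]<=hi)&(hsv[...,1]>130)&(z>.08)
                nn,l,st,ct=cv2.connectedComponentsWithStats(q.astype(np.uint8))
                for i in range(1,nn):
                    if st[i,4]>12: print('  ',nm,st[i,4],ct[i].round(1),W[l==i].mean(0).round(4))
a=c['framet'][135:260,130:250]; b=c['framet'][220:340,280:410]
a=cv2.resize(a,(480,500),interpolation=cv2.INTER_CUBIC)[:400]; b=cv2.resize(b,None,fx=400/120,fy=400/120,interpolation=cv2.INTER_CUBIC)
o=np.hstack([cv2.resize(a,(360,400)),b]); cv2.imwrite('pics/crop1.png',o[:,:800,::-1])
E
```

```text
t red zmax 0.0946 top [ 0.4919 -0.0805  0.0897] 252 pad [ 0.4919 -0.0808  0.0157] padcirc [((491.8115539550781, -80.56375885009766), 37.39178466796875)]
  ray@.09 [ 0.4919 -0.0805  0.09  ]
  side [ 0.4907 -0.0671  0.0735]
t sred zmax 0.0721 top [ 0.391 -0.106  0.069] 147 pad [ 0.3911 -0.1061  0.0122] padcirc [((390.79168701171875, -106.43048858642578), 28.832307815551758)]
  ray@.09 [ 0.3931 -0.1039  0.09  ]
  side [ 0.3922 -0.1051  0.0659]
t mag z hist (array([3501, 2050,  457, 1373,  136,   14,   14,    9,   20,   11,    9,
         12,   18,   58,   77,   82,   99,  101,   94,  285, 1756,  259,
        207,  637,  199,    0]), array([-0.005,  0.   ,  0.005,  0.01 ,  0.015,  0.02 ,  0.025,  0.03 ,
        0.035,  0.04 ,  0.045,  0.05 ,  0.055,  0.06 ,  0.065,  0.07 ,
        0.075,  0.08 ,  0.085,  0.09 ,  0.095,  0.1  ,  0.105,  0.11 ,
        0.115,  0.12 ,  0.125]))
  rim pts 922 [0.5771 0.2312 0.1133] (array([0.57678664, 0.23077934]), np.float64(0.05145870046726365))
  foll 1809 [0.5774 0.2332 0.097 ] [0.5773 0.2328 0.0971]
   brass 97 [182.5 170.9] [0.6171 0.2324 0.1094]
   br
[... 875 characters left out ...]
  26,   36,   63,   91,   91,   78,   56,   76,  132,  562,  254,
        203,  290,  157,    0]), array([-0.005,  0.   ,  0.005,  0.01 ,  0.015,  0.02 ,  0.025,  0.03 ,
        0.035,  0.04 ,  0.045,  0.05 ,  0.055,  0.06 ,  0.065,  0.07 ,
        0.075,  0.08 ,  0.085,  0.09 ,  0.095,  0.1  ,  0.105,  0.11 ,
        0.115,  0.12 ,  0.125]))
  rim pts 521 [0.5789 0.2303 0.1133] (array([0.57808944, 0.23068377]), np.float64(0.052118857696707044))
  foll 711 [0.5777 0.2326 0.0974] [0.5799 0.2324 0.098 ]
   brass 22 [389.2 176. ] [0.578  0.2714 0.1099]
   brass 17 [364.7 180.4] [0.5384 0.228  0.1098]
   blue 27 [404.3 195.9] [0.6349 0.2254 0.1084]
   blue 24 [370.5 204.1] [0.581  0.1723 0.0995]
```

View pics/crop1.png

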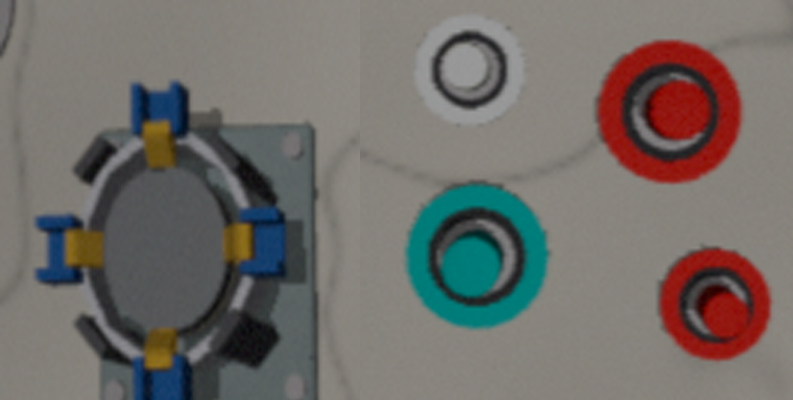

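The crop confirms the target: the larger red wheel at top (373,253), with the smaller red below it as a decoy. Its estimated position is (0.493,-0.081) and the magazine is at (0.577,0.2305). The two cameras agree to within 2 mm.

>>> play_rows([
  [[0.015, -0.02, 0], [0, 0, 0]],
  [[0.04, -0.055, 0], [0, 0, 0]],
  [[0.07, -0.095, 0], [0, 0, 0]],
  [[0.1, -0.135, 0], [0, 0, 0]],
  [[0.13, -0.18, 0], [0, 0, 0]],
  [[0.16, -0.225, 0], [0, 0, 0]],
  [[0.185, -0.27, 0], [0, 0, 0]],
  [[0.21, -0.315, 0], [0, 0, 0]],
  [[0.235, -0.36, 0], [0, 0, 0]],
  [[0.255, -0.405, 0], [0, 0, 0]],
], gripper=0.087)

```text
time_s: 1.35
position: [0.4223, 0.1958, 0.2474]
tcp_rot: [[0.267, 0.0, -0.964], [0.964, 0.0, 0.267], [0.0, -1.0, -0.0]]
force: [0.2, 0.4, -0.3]
opening: 0.997
```

>>> play_rows([
  [[0.015, -0.045, 0], [0, 0, 0]],
  [[0.03, -0.09, 0], [0, 0, 0]],
  [[0.043, -0.135, 0], [0, 0, 0]],
  [[0.055, -0.18, 0], [0, 0, 0]],
  [[0.063, -0.22, 0], [0, 0, 0]],
  [[0.068, -0.25, 0], [0, 0, 0]],
  [[0.071, -0.27, 0], [0, 0, 0]],
  [[0.071, -0.278, 0], [0, 0, 0]],
  [[0.071, -0.278, 0], [0, 0, 0]],
  [[0.071, -0.278, 0], [0, 0, 0]],
])

```text
time_s: 2.6
position: [0.4922, -0.0796, 0.2475]
tcp_rot: [[0.266, -0.001, -0.964], [0.964, 0.001, 0.266], [0.0, -1.0, 0.001]]
force: [-0.5, -0.3, -0.3]
opening: 1.0
```

Run:
```python
from rig import *
from h import *
s=read_state(); w=capture("wrist")
print(s['time_s'],s['position'].round(4),s['force'].round(2),s['opening'],s['tcp_rot'].round(3).tolist())
T=np.eye(4);T[:3,:3]=s['tcp_rot'];T[:3,3]=s['position'];T=T@w['hand_eye'];M=w['mtx']
W=world(w['depth'],M,T);hsv=cv2.cvtColor(w['frame'],cv2.COLOR_RGB2HSV)
m=((hsv[...,0]<8)|(hsv[...,0]>172))&(hsv[...,1]>140)&(w['depth']>0)
print(T.round(3).tolist(),m.sum())
nn,l,st,ct=cv2.connectedComponentsWithStats(m.astype(np.uint8))
for i in range(1,nn):
    if st[i,4]>300:
        q=l==i;z=W[...,2];t=q&(z>z[q].max()-.008);p=q&(z<.03)
        print(st[i],z[q].max(),W[t].mean(0).round(4),cv2.minEnclosingCircle(W[t][:,:2].astype(np.float32)*1000),cv2.minEnclosingCircle(W[p][:,:2].astype(np.float32)*1000))
cv2.imwrite('pics/w1.png',w['frame'][:,:,::-1])
```

```text
2.6 [ 0.4922 -0.0796  0.2475] [-0.53 -0.29 -0.33] 1.000053750958719 [[0.266, -0.001, -0.964], [0.964, 0.001, 0.266], [0.0, -1.0, 0.001]]
[[0.265, 0.934, 0.238, 0.427], [0.964, -0.257, -0.065, -0.06], [0.001, 0.247, -0.969, 0.385], [0.0, 0.0, 0.0, 1.0]] 6308
[ 237   79   64   67 2565] 0.07231123497658726 [ 0.3902 -0.1036  0.0698] ((390.0417175292969, -103.82435607910156), 11.423554420471191) ((390.49481201171875, -103.69598388671875), 28.641801834106445)
[ 287  174   79   79 3743] 0.09278100113770543 [ 0.4902 -0.0781  0.0904] ((490.66729736328125, -78.38963317871094), 14.83950424194336) ((491.1539306640625, -77.87747955322266), 37.2900276184082)
```

View pics/w1.png

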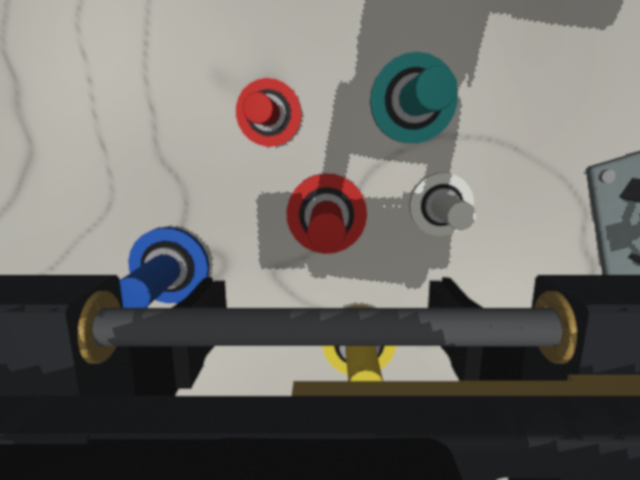

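The wrist view shows the larger red wheel at (327,213), squarely between the jaws and clear of its neighbours. Its position (0.4905,-0.078) agrees to within 3 mm. I descend and grip.

>>> play_rows([
  [[0, 0, -0.015], [0, 0, 0]],
  [[0, 0, -0.04], [0, 0, 0]],
  [[-0.001, 0.001, -0.07], [0, 0, 0]],
  [[-0.001, 0.001, -0.1], [0, 0, 0]],
  [[-0.001, 0.001, -0.13], [0, 0, 0]],
  [[-0.001, 0.001, -0.152], [0, 0, 0]],
  [[-0.001, 0.001, -0.168], [0, 0, 0]],
  [[-0.001, 0.001, -0.177], [0, 0, 0]],
  [[-0.001, 0.001, -0.177], [0, 0, 0]],
  [[-0.001, 0.001, -0.177], [0, 0, 0]],
])

```text
time_s: 3.9
position: [0.492, -0.0796, 0.0711]
tcp_rot: [[0.266, 0.001, -0.964], [0.964, -0.0, 0.266], [-0.0, -1.0, -0.001]]
force: [0.6, -0.5, -0.2]
opening: 1.0
```

>>> play_rows([
  [[0, 0, 0], [0, 0, 0]],
  [[0, 0, 0], [0, 0, 0]],
  [[0, 0, 0], [0, 0, 0]],
  [[0, 0, 0], [0, 0, 0]],
  [[0, 0, 0], [0, 0, 0]],
  [[0, 0, 0], [0, 0, 0]],
  [[0, 0, 0], [0, 0, 0]],
  [[0, 0, 0], [0, 0, 0]],
], gripper=0.02)

```text
time_s: 4.9
position: [0.4915, -0.0797, 0.0705]
tcp_rot: [[0.266, -0.0, -0.964], [0.964, -0.0, 0.266], [-0.0, -1.0, 0.0]]
force: [0.0, -1.1, 0.2]
opening: 0.336
```

>>> play_rows([
  [[0, 0, 0.01], [0, 0, 0]],
  [[0, 0, 0.03], [0, 0, 0]],
  [[0, 0, 0.06], [0, 0, 0]],
  [[0, 0, 0.09], [0, 0, 0]],
  [[0, 0, 0.12], [0, 0, 0]],
  [[0.003, 0.01, 0.145], [0, 0, 0]],
  [[0.01, 0.03, 0.158], [0, 0, 0]],
  [[0.018, 0.06, 0.16], [0, 0, 0]],
  [[0.027, 0.095, 0.16], [0, 0, 0]],
  [[0.036, 0.13, 0.16], [0, 0, 0]],
])

```text
time_s: 6.15
position: [0.527, 0.0515, 0.2308]
tcp_rot: [[0.267, -0.001, -0.964], [0.964, 0.0, 0.267], [-0.0, -1.0, 0.001]]
force: [-0.3, -0.4, -2.7]
opening: 0.339
```

>>> play_rows([
  [[0.01, 0.035, 0], [0, 0, 0]],
  [[0.02, 0.07, 0], [0, 0, 0]],
  [[0.028, 0.1, 0], [0, 0, 0]],
  [[0.036, 0.13, 0], [0, 0, 0]],
  [[0.043, 0.155, 0], [0, 0, 0]],
  [[0.047, 0.172, 0], [0, 0, 0]],
  [[0.049, 0.18, 0], [0, 0, 0]],
  [[0.049, 0.181, 0], [0, 0, 0]],
  [[0.049, 0.181, 0], [0, 0, 0]],
  [[0.049, 0.181, 0], [0, 0, 0]],
])

```text
time_s: 7.4
position: [0.5764, 0.2306, 0.2306]
tcp_rot: [[0.267, -0.0, -0.964], [0.964, -0.0, 0.267], [-0.0, -1.0, 0.0]]
force: [-0.0, -0.5, -3.1]
opening: 0.341
```

Run:
```python
from rig import *
from h import *
s=read_state(); w=capture("wrist"); c=capture("scene"); t=capture("top")
print(s['time_s'],s['position'].round(4),s['force'].round(2),s['opening'])
T0=np.eye(4);T0[:3,:3]=s['tcp_rot'];T0[:3,3]=s['position'];w['cam_to_world']=T0@w['hand_eye']
for n,v in(('w',w),('s',c),('t',t)):
    M,T=v['mtx'],v['cam_to_world'];W=world(v['depth'],M,T);hsv=cv2.cvtColor(v['frame'],cv2.COLOR_RGB2HSV);z=W[...,2]
    m=((hsv[...,0]<8)|(hsv[...,0]>172))&(hsv[...,1]>120)&(v['depth']>0)&(z>.13)&(z<.28)&(np.hypot(W[...,0]-.577,W[...,1]-.23)<.1)
    if m.sum(): 
        p=m&(z<.19); print(n,'red z',z[m].min(),z[m].max(),'pad',p.sum(),np.median(z[p]),cv2.minEnclosingCircle(W[p][:,:2].astype(np.float32)*1000), W[p].mean(0))
    b=(hsv[...,0]>=10)&(hsv[...,0]<=28)&(hsv[...,1]>120)&(z>.09)&(z<.125)&(np.hypot(W[...,0]-.577,W[...,1]-.23)<.08)
    nn,l,st,ct=cv2.connectedComponentsWithStats(b.astype(np.uint8))
    for i in range(1,nn):
        if st[i,4]>12: print('  brass',st[i,4],ct[i].round(1),W[l==i].mean(0).round(4))
o=np.hstack([cv2.resize(w['frame'],(400,300)),cv2.resize(c['frame'][60:270,260:540],(400,300),interpolation=cv2.INTER_CUBIC)])
cv2.imwrite('pics/m1.png',o[:,:,::-1])
```

```text
7.4 [0.5764 0.2306 0.2306] [-0.02 -0.51 -3.11] 0.3406240435814312
w red z 0.1703588754303113 0.25248422608083043 pad 5665 0.17673459929796384 ((575.67626953125, 232.19833374023438), 37.78280258178711) [0.55798478 0.23736154 0.17691538]
  brass 504 [309.8 184.4] [0.5347 0.2326 0.1121]
  brass 409 [391.3 224.5] [0.5735 0.2763 0.113 ]
s red z 0.1607185498473055 0.25215986627618414 pad 404 0.1761879787965015 ((578.298828125, 229.23703002929688), 40.15972137451172) [0.58314442 0.2168425  0.17600923]
  brass 24 [364.7 180.5] [0.5386 0.2276 0.1099]
  brass 19 [388.7 177.3] [0.5777 0.2701 0.1072]
  brass 15 [373.  196.4] [0.5794 0.1853 0.1109]
  brass 43 [181.6 223.7] [0.5319 0.2306 0.1125]
```

View pics/m1.png

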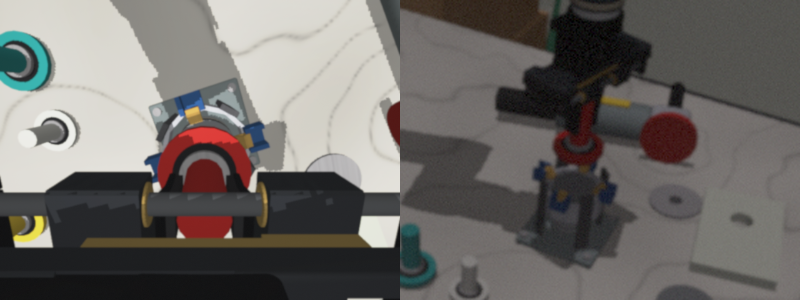

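The wheel hangs level over the magazine. It is centred to about 1–2 mm, so I add 1 mm in y, then lower while watching the force.

>>> play_rows([
  [[0, 0.001, -0.008], [0, 0, 0]],
  [[0, 0.001, -0.02], [0, 0, 0]],
  [[0, 0.001, -0.03], [0, 0, 0]],
  [[0, 0.001, -0.038], [0, 0, 0]],
  [[0, 0.001, -0.044], [0, 0, 0]],
  [[0, 0.001, -0.049], [0, 0, 0]],
  [[0, 0.001, -0.053], [0, 0, 0]],
  [[0, 0.001, -0.055], [0, 0, 0]],
  [[0, 0.001, -0.055], [0, 0, 0]],
])

```text
time_s: 8.68
position: [0.5766, 0.2324, 0.1756]
tcp_rot: [[0.267, 0.0, -0.964], [0.964, 0.0, 0.267], [0.0, -1.0, -0.0]]
force: [0.5, -0.3, -4.3]
opening: 0.336
```

>>> play_rows([
  [[0, 0, -0.002], [0, 0, 0]],
  [[0, 0, -0.004], [0, 0, 0]],
  [[0, 0, -0.006], [0, 0, 0]],
  [[0, 0, -0.008], [0, 0, 0]],
  [[0, 0, -0.01], [0, 0, 0]],
  [[0, 0, -0.01], [0, 0, 0]],
])

```text
time_s: 9.43
position: [0.5772, 0.2325, 0.1671]
tcp_rot: [[0.266, 0.002, -0.964], [0.964, 0.0, 0.266], [0.001, -1.0, -0.002]]
force: [-1.7, -0.8, 7.2]
opening: 0.335
```

>>> play_rows([
  [[0, 0, -0.002], [0, 0, 0]],
  [[0, 0, -0.004], [0, 0, 0]],
  [[0, 0, -0.006], [0, 0, 0]],
  [[0, 0, -0.008], [0, 0, 0]],
  [[0, 0, -0.01], [0, 0, 0]],
  [[0, 0, -0.01], [0, 0, 0]],
])

```text
time_s: 10.18
position: [0.5772, 0.2325, 0.1574]
tcp_rot: [[0.266, 0.002, -0.964], [0.964, 0.0, 0.266], [0.001, -1.0, -0.002]]
force: [-2.7, -0.4, 8.5]
opening: 0.334
```

>>> play_rows([
  [[0, 0, -0.002], [0, 0, 0]],
  [[0, 0, -0.004], [0, 0, 0]],
  [[0, 0, -0.006], [0, 0, 0]],
  [[0, 0, -0.008], [0, 0, 0]],
  [[0, 0, -0.01], [0, 0, 0]],
  [[0, 0, -0.01], [0, 0, 0]],
])

```text
time_s: 10.92
position: [0.5772, 0.2325, 0.1479]
tcp_rot: [[0.266, 0.002, -0.964], [0.964, 0.0, 0.266], [0.001, -1.0, -0.002]]
force: [-3.5, 0.2, 11.5]
opening: 0.34
```

```bash
cat > chk.py <<'E'
import sys
from rig import *
from h import *
s=read_state(); w=capture("wrist"); c=capture("scene"); t=capture("top")
print(s['time_s'],s['position'].round(4),s['force'].round(2),s['moment'].round(2),s['opening'])
T0=np.eye(4);T0[:3,:3]=s['tcp_rot'];T0[:3,3]=s['position'];w['cam_to_world']=T0@w['hand_eye']
for n,v in(('w',w),('s',c),('t',t)):
    W=world(v['depth'],v['mtx'],v['cam_to_world']);hsv=cv2.cvtColor(v['frame'],cv2.COLOR_RGB2HSV);z=W[...,2]
    m=((hsv[...,0]<8)|(hsv[...,0]>172))&(hsv[...,1]>120)&(v['depth']>0)&(z>.07)&(z<.28)&(np.hypot(W[...,0]-.577,W[...,1]-.23)<.05)
    if m.sum():
        p=m&(z<.118); q=m&(z>z[m].max()-.006)
        print(n,m.sum(),'zmax',z[m].max().round(4),'top',W[q].mean(0).round(4),'pad',p.sum(),W[p].mean(0).round(4),np.percentile(z[p],[5,50,95]).round(4) if p.sum() else 0)
f=w['frame'][100:400,180:580] if len(sys.argv)<3 else t['frame'][135:260,110:260]
o=np.hstack([cv2.resize(f,(400,300),interpolation=cv2.INTER_CUBIC),cv2.resize(c['frame'][120:255,300:480],(400,300),interpolation=cv2.INTER_CUBIC)])
cv2.imwrite(f'pics/{sys.argv[1]}.png',np.clip(o[:,:,::-1]*1.3,0,255))
E
python3 chk.py p1
```

```text
10.925 [0.5772 0.2325 0.1479] [-3.46  0.16 11.5 ] [-0.16  0.59  0.  ] 0.34000770597973545
w 10761 zmax 0.2077 top [0.5451 0.2428 0.2062] pad 5350 [0.5598 0.2387 0.0956] [0.093  0.0942 0.1107]
s 397 zmax 0.2644 top [0.5886 0.2196 0.262 ] pad 212 [0.5773 0.2293 0.0997] [0.092  0.0956 0.1153]
t 9 zmax 0.2768 top [0.571  0.1816 0.274 ] pad 0 [nan nan nan] 0chk.py:12: RuntimeWarning: Mean of empty slice.
  print(n,m.sum(),'zmax',z[m].max().round(4),'top',W[q].mean(0).round(4),'pad',p.sum(),W[p].mean(0).round(4),np.percentile(z[p],[5,50,95]).round(4) if p.sum() else 0)
  ret = um.true_divide(
[ WARN:0@5.700] global loadsave.cpp:1063 imwrite_ Unsupported depth image for selected encoder is fallbacked to CV_8U.
```

View pics/p1.png

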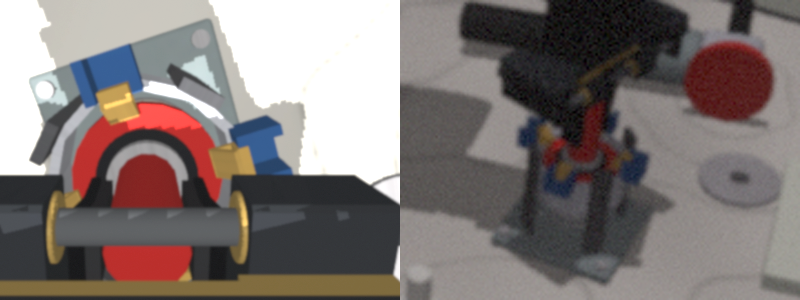

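The pad top is at 0.094, so the underside is 37 mm below the rim, and the visible catches overlap the pad. A small sideways force of -3.5 N in x suggests the wheel is slightly too far towards +x. I ease it back 2 mm and press 1 mm deeper.

>>> play_rows([
  [[-0.001, 0, 0], [0, 0, 0]],
  [[-0.002, 0, -0.001], [0, 0, 0]],
  [[-0.002, 0, -0.001], [0, 0, 0]],
  [[-0.002, 0, -0.001], [0, 0, 0]],
])

```text
time_s: 11.58
position: [0.577, 0.2325, 0.1476]
tcp_rot: [[0.266, 0.006, -0.964], [0.964, 0.001, 0.266], [0.002, -1.0, -0.006]]
force: [-0.6, -1.2, 11.1]
opening: 0.336
```

>>> play_rows([
  [[-0.002, 0, 0.002], [0, 0, 0]],
  [[-0.002, 0, 0.004], [0, 0, 0]],
  [[-0.002, 0, 0.006], [0, 0, 0]],
  [[-0.002, 0, 0.007], [0, 0, 0]],
  [[-0.002, 0, 0.007], [0, 0, 0]],
])

```text
time_s: 12.2
position: [0.5766, 0.2325, 0.1543]
tcp_rot: [[0.266, 0.01, -0.964], [0.964, 0.001, 0.266], [0.004, -1.0, -0.009]]
force: [3.1, -0.6, 6.8]
opening: 0.342
```

```bash
python3 chk.py p2 2>/dev/null
```

```text
12.2 [0.5766 0.2325 0.1543] [ 3.1  -0.56  6.84] [-0.26 -0.42  0.04] 0.3420671498886336
w 10743 zmax 0.214 top [0.544  0.2428 0.2124] pad 5113 [0.5589 0.2389 0.101 ] [0.0992 0.1004 0.1095]
s 452 zmax 0.2721 top [0.5798 0.2038 0.2706] pad 231 [0.5797 0.2263 0.1033] [0.0976 0.1014 0.1159]
t 5 zmax 0.2764 top [0.5634 0.1827 0.2764] pad 0 [nan nan nan] 0
```

View pics/p2.png

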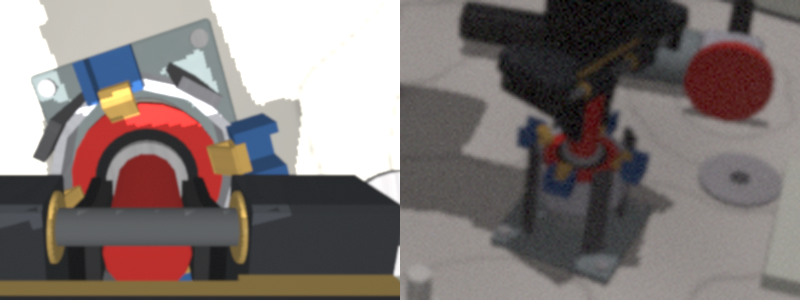

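The pad top is now at 0.1005, which puts the underside about 30.5 mm below the rim at the catches. I overshot x by 2 mm and the tool tilted 0.6°. I undo that, re-press to be sure all four catches are over, come up and let go.

>>> play_rows([
  [[0.002, 0, 0], [0, 0, 0]],
  [[0.002, 0, -0.003], [0, 0, 0]],
  [[0.002, 0, -0.006], [0, 0, 0]],
  [[0.002, 0, -0.009], [0, 0, 0]],
  [[0.002, 0, -0.009], [0, 0, 0]],
  [[0.002, 0, -0.009], [0, 0, 0]],
])

```text
time_s: 13.1
position: [0.577, 0.2325, 0.1455]
tcp_rot: [[0.266, 0.006, -0.964], [0.964, 0.001, 0.266], [0.002, -1.0, -0.006]]
force: [1.8, -1.3, 12.5]
opening: 0.34
```

>>> play_rows([
  [[0, 0, 0.002], [0, 0, 0]],
  [[0, 0, 0.004], [0, 0, 0]],
  [[0, 0, 0.006], [0, 0, 0]],
  [[0, 0, 0.006], [0, 0, 0]],
])

```text
time_s: 13.6
position: [0.5769, 0.2324, 0.1514]
tcp_rot: [[0.266, 0.006, -0.964], [0.964, 0.001, 0.267], [0.002, -1.0, -0.006]]
force: [0.7, -0.7, 10.9]
opening: 0.339
```

>>> play_rows([
  [[0, 0, 0], [0, 0, 0]],
  [[0, 0, 0], [0, 0, 0]],
  [[0, 0, 0], [0, 0, 0]],
  [[0, 0, 0], [0, 0, 0]],
  [[0, 0, 0.005], [0, 0, 0]],
  [[0, 0, 0.015], [0, 0, 0]],
  [[0, 0, 0.035], [0, 0, 0]],
  [[0, 0, 0.06], [0, 0, 0]],
  [[0, 0, 0.09], [0, 0, 0]],
  [[0, 0, 0.12], [0, 0, 0]],
], gripper=0.065)

```text
time_s: 14.85
position: [0.5746, 0.2324, 0.2704]
tcp_rot: [[0.267, 0.001, -0.964], [0.964, 0.0, 0.267], [0.0, -1.0, -0.001]]
force: [0.5, -0.6, -0.4]
opening: 0.749
```

>>> play_rows([
  [[-0.01, -0.02, 0], [0, 0, 0]],
  [[-0.03, -0.06, 0], [0, 0, 0]],
  [[-0.05, -0.1, 0], [0, 0, 0]],
  [[-0.07, -0.14, 0], [0, 0, 0]],
  [[-0.09, -0.18, 0], [0, 0, 0]],
  [[-0.1, -0.21, 0], [0, 0, 0]],
  [[-0.1, -0.22, 0], [0, 0, 0]],
  [[-0.1, -0.22, 0], [0, 0, 0]],
])

```text
time_s: 15.85
position: [0.4753, 0.0121, 0.2692]
tcp_rot: [[0.268, 0.002, -0.963], [0.963, 0.0, 0.268], [0.001, -1.0, -0.002]]
force: [0.3, -0.3, -0.0]
opening: 0.749
```

```bash
python3 chk.py f1 top 2>/dev/null
```

```text
15.85 [0.4753 0.0121 0.2692] [ 0.3  -0.3  -0.02] [0.   0.02 0.03] 0.7493574874412288
w 1418 zmax 0.1344 top [0.567  0.2228 0.1308] pad 1204 [0.5536 0.2216 0.1022] [0.0969 0.1009 0.1148]
s 575 zmax 0.1774 top [0.579  0.229  0.1745] pad 250 [0.5813 0.2275 0.1032] [0.0977 0.1012 0.1155]
t 1274 zmax 0.1769 top [0.5771 0.231  0.1735] pad 791 [0.5738 0.2252 0.0992] [0.0945 0.0994 0.1028]
```

View pics/f1.png

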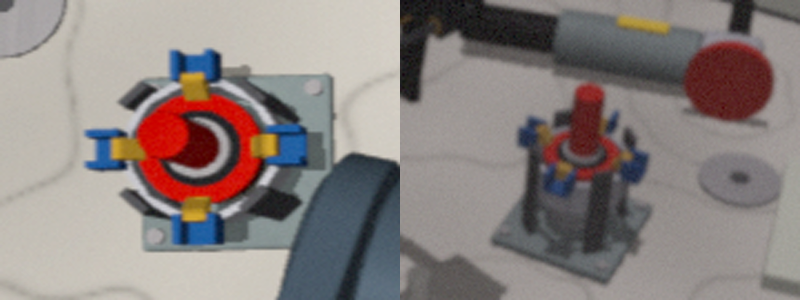

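The pictures show all four brass catches over the red pad and the stem upright. The stem top is at z = 0.174, so the underside is 31 mm below the rim, the locked depth. The arm is clear.

```bash
python3 -c "
from rig import *
print(hand_in())"
```

```text
the job is handed in; nothing more can be done
None
```

The larger red wheel is locked in the spring magazine, upright, and I handed the job in about 16 s into the 38 s allowed. I gripped it by the stem, set it pad down in the mouth and pressed it in to roughly 37–39 mm below the rim, with about 12 N on the wrist. I then eased it up to the catches, let go and moved the arm away.

**Last checks:**
- **Catches:** the last pictures show all four brass catches over the pad.
- **Depth:** the top and scene cameras put the stem top at z = 0.174. That puts the underside about 31 mm below the rim, the locked depth.
- **Upright:** the stem-top centre is within about 1–2 mm of the magazine axis. I did not fit a plane to the pad to measure tilt.
- **Robot:** after release the force reading was about zero and nothing was touching.
- **Yellow and blue wheels:** I never reached for either of them, but I did not re-measure their positions at the end.

**What disagreed:** the cameras differed by 2–3 mm on the wheel's position, which is within the bore clearance. While pressed, the wheel saw up to 3.5 N sideways. I overshot a small x correction and tilted the tool about 0.6°. I took back half of the shift and pressed a second time before letting go, with about 0.35° still on the tool until release.

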